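# Roll the belt wheel into its chock

### The job

Roll the larger of the two standing iron wheels along the bench on its own rim into the oak chock until it meets the stop block, and leave it standing upright there, square between the cheeks. It has to roll the whole way: do not carry it, drag it along without turning, or let it fall flat. Leave the smaller wheel where it stands.

Things in the scene. Friction and masses are not known exactly. Their poses are not given: they have to be found in the camera images.
- belt_wheel: To roll: dark cast iron, flat rim 90 mm across, 34 wide, 0.7 kg, on a fixed 12 mm axle 94 mm long (30 mm bare each side). Stands on its rim. Origin: centre, 45 mm up. y: axle. x turns with it; at first level, pointing towards the chock within 10 deg. Rolls freely: two fingers astride the rim pushing both axle ends from behind roll and steer it; gripped, it skids.
- small_wheel: Bystander to leave alone: dark iron wheel without raised hub, 60 mm diameter, 30 mm wide, standing on its rim 120 to 150 mm beside the rolling path, on the side away from the robot. Origin: its centre, 30 mm above the bench; y axis: its axle.
- chock: Dark oak chock fixed to the bench: stop block (30 mm thick, 100 wide, 55 high) and two cheeks 12 mm high, 12 thick. Origin on the bench below the finished wheel's centre; x points in the rolling direction, z up. Stop face at x = 45 mm. Cheeks' inner faces at y = -25 and +25 mm for x = -35 to 45 mm, flaring to 90 mm apart at x = -75. Bare bench between, no sill.
- spot (a point): Where the belt wheel's centre comes when its rim touches the stop block midway between the cheeks: 45 mm above the chock's origin, same axes as the chock. The wheel starts 210 to 260 mm short of it, within 12 mm of the chock's middle line.
Mind the look-alikes: they are no part of the job. Leave any blue, green or pink look-alike of the belt_wheel alone.

How it is judged:
By the outcome, as a careful person would: the job done as asked, in the order asked, and still so for the second after the job is handed in, with the robot touching nothing.
It also fails if it takes over 40 s, if anything falls off the work surface, if the arm or the gripper's body presses on something with over 40 N, if the wrist force passes 120 N, or if a joint passes its speed limit or range.

### The arm

A 6-joint arm with a two-finger parallel gripper is mounted at the origin on the work surface. World frame = base frame: x ahead of the robot, y to its left, z up, the work surface at z = 0. Lengths are in mm, angles in rad, forces in N, time in s.
With the tool pointing down it reaches from about 350 to 875 mm from the base axis. Payload 4.2 kg.
Tool frame: the origin (TCP) lies between the finger pads; the fingertips stand 11 mm ahead of it and the grasp point (between the pads) lies 8 mm behind it; z points along the fingers, y is the direction in which the jaws open and shut (so a half turn about z gives the same grasp; the last joint's range is limited). The gripper opens to 85 mm and grips with 20 to 120 N. Pads are 22 mm wide; open, the fingers measure 114 mm over their backs; the gripper's body (76 mm by 85 mm) begins 54 mm behind the grasp point. The pads swing forward as they close: fully open they stand 13 mm farther back than shut.
Start: joints at [1.592, 0.385, 0.008, 0, -1.194, -0.259], TCP at [147.197, 607.398, 242.312] pointing down, gripper open.
Joint ranges: [-3.14, 3.14], [-1.21, 2.06], [-1.07, 1.41], [-3.16, 2.05], [-2.99, -0.16], [-3.1, 3.1]. Speed limits (rad/s): [2.79, 2.79, 3.14, 3.14, 3.14, 3.14].

### API

Orientations are given as a unit quaternion [x, y, z, w].
In Python, from bench import * gives the robot as it stands.
- The arm moves only by the tool servo_tool, never from a script. Its argument "rows" is a list of rows, each a list of 7 numbers: the opening, from 0 (shut) to 1 (fully open), then the shift along the tool's x, y, z in cm, then the turn, a rotation vector about the tool's x, y, z in degrees. A call has 1 to 12 rows; each row shifts and turns the commanded pose from where the row before left it, along the tool's axes as they then stand; what a row does not reach is not made up. A row lasts 1/10 s, in which the tool goes at most 50 mm and 8.59 degrees, less where a joint would pass 70% of its speed; a pose out of reach is approached as far as the arm can. A call is refused whole if a number of a shift passes 5 or a number of a turn 8.59, either way. A call with a gripper value outside its range is refused whole. The fingers move at their own pace and stop on an object; the grip force is fixed at half the most. Time passes only in rows, so rows that do not move let the fingers close. It gives the time, the measured TCP pose, the force and the opening at its end, in the units of the state.
- read_state(): the state, without advancing time (a new reading comes with each control period).
- get_image(name): name is "scene" or "top" or "wrist"; returns a dict with "image" (480x640x3 uint8, red, green, blue), "mtx" (3x3 intrinsics, pixels), "extrinsics" (4x4, takes a point from camera to world coordinates). Camera axes: x right, y up, looking along -z (the intrinsics and any distortion apply to the point x, -y, -z); pixel columns grow to the right and rows downward; lengths in mm; the calibration is good to about 2 mm. A picture is of the moment at which its call begins. There is no depth.
- job_done(): hands the job in, once; it reports no verdict.
The state is a dict: "clock": time; "joints": joint angles; "joint_vel": joint speeds; "joint_efforts": joint torques, N m; "position": TCP position; "ee_rot": TCP orientation; "contact_force": force on the tool from outside, world axes, zero at the start; "wrist_torque": the same for the moment, N m; "gripper_width": finger opening in mm.
Only numpy, scipy, OpenCV 4.12 (cv2) and the standard library are available. Lean on these libraries where they do the work, as an engineer would, in place of code of your own. Each camera call takes 0.05 s, during which the arm holds its last target. There are 200 camera calls.

## Working session

There is one attempt and no reset: what is moved stays moved. The work goes in short steps, Python scripts to look and compute and a tool call to move; the robot and the scene stay as the last step left them, time stands still between calls to the robot, and variables do not carry over. Pictures are saved under pics/ and viewed, about 8 in all and at most 12, crops included, and the job is handed in when it is done.

Besides the shell and the picture viewer there is one more tool, called after "Request:" by a JSON object that holds its "method" and its "body", one argument or row to a line. servo_tool: Moves the arm, as the interface text tells. Its arguments: {"type":"object","properties":{"rows":{"type":"array","items":{"type":"array","items":{"type":"number"}}}},"required":["rows"]}

```bash
mkdir -p pics; python3 - <<'E'
from bench import *
import cv2,numpy as np
ims=[]
for n in ("scene","top"):
    d=get_image(n); np.savez(f"{n}.npz",**d); ims.append(d["image"])
    cv2.imwrite(f"pics/{n}0.png",d["image"][:,:,::-1])
    print(n,d["mtx"].tolist(),np.round(d["extrinsics"],3).tolist())
print(read_state())
E
```

```text
scene [[579.8159560925546, 0.0, 314.1441016920866], [0.0, 579.8159560925546, 247.59297769749688], [0.0, 0.0, 1.0]] [[0.541, -0.43, 0.722, 1436.726], [0.841, 0.273, -0.467, -593.051], [0.004, 0.86, 0.51, 643.871], [0.0, 0.0, 0.0, 1.0]]
top [[566.9593157209989, 0.0, 322.4074131573578], [0.0, 566.9593157209989, 244.5117957324186], [0.0, 0.0, 1.0]] [[0.024, 0.984, -0.179, 408.322], [-1.0, 0.026, 0.01, -53.714], [0.014, 0.179, 0.984, 1152.075], [0.0, 0.0, 0.0, 1.0]]
{'clock': 0.1, 'joints': array([ 1.59157664e+00,  3.85472566e-01,  6.73659500e-03, -4.42506095e-04,
       -1.19401964e+00, -2.58617061e-01]), 'joint_vel': array([ 0.00204479, -0.00160476,  0.00470362,  0.00193969, -0.00020457,
       -0.00093309]), 'joint_efforts': array([-8.45622544e-04, -3.93317878e+01,  1.88928849e+01,  4.19790119e+00,
       -2.55348044e-03,  3.50226919e-06]), 'position': array([147.10293321, 606.90873139, 241.32399745]), 'ee_rot': array([ 9.92927356e-01, -1.18719261e-01, -6.72398130e-05,  9.98735966e-04]), 'contact_force': array([-0.44063271, -0.43943458,  0.48219346]), 'wrist_torque': array([-0.01819995,  0.03188931, -0.03493367]), 'gripper_width': 85.07379389888095}
```

View pics/scene0.png

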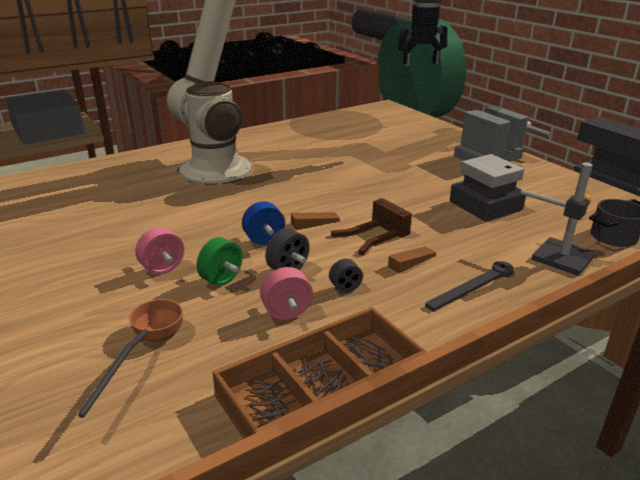

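View pics/top0.png

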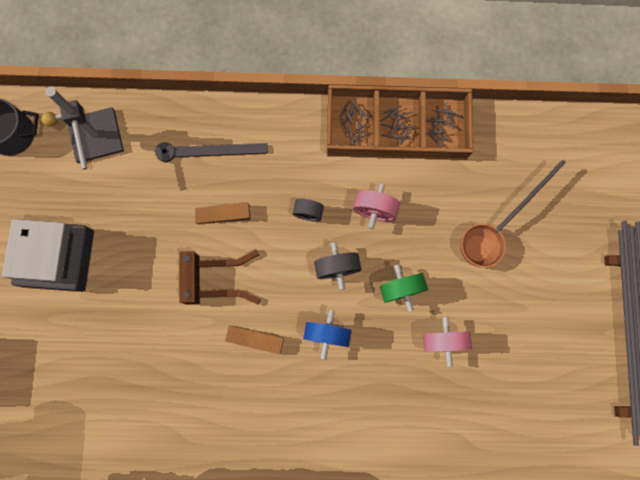

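Candidates in the top view: dark wheel with axle (337,265), which is the larger dark iron one; small dark wheel (308,210); green (404,288), blue (328,335) and pink (376,207) and (447,342) look-alikes. I choose (337,265). The chock's stop block is at (188,277). Next is a close crop.

```bash
cat > h.py <<'E'
import numpy as np,cv2
def ray(d,uv,z):
    K,E=d["mtx"],d["extrinsics"]
    c=np.array([(uv[0]-K[0,2])/K[0,0],-(uv[1]-K[1,2])/K[1,1],-1])
    v=E[:3,:3]@c; o=E[:3,3]
    return o+v*(z-o[2])/v[2]
def proj(d,p):
    K,E=d["mtx"],d["extrinsics"]
    c=E[:3,:3].T@(np.asarray(p,float)-E[:3,3])
    return K[0,2]+K[0,0]*c[0]/-c[2],K[1,2]+K[1,1]*-c[1]/-c[2]
E
python3 - <<'E'
from h import *
d=np.load("top.npz"); im=d["image"]
c=im[190:340,170:370][:,:,::-1]
cv2.imwrite("pics/crop1.png",cv2.resize(c,None,fx=4,fy=4,interpolation=cv2.INTER_CUBIC))
for n,uv,z in [("axA",(333.5,243),45),("axB",(341,288),45),("stopc",(189.5,277),55),("green",(404,288),45),("gA",(397,266),45),("gB",(409,310),45),("blue",(328,335),45),("small",(308,210),30)]:
    print(n,ray(d,uv,z).round(1))
E
```

```text
axA [613.3 -86.8  45. ]
axB [ 524.1 -103.4   45. ]
stopc [537.  191.5  55. ]
green [ 527.2 -227.    45. ]
gA [ 570.5 -213.2   45. ]
gB [ 484.5 -236.7   45. ]
blue [432.6 -79.9  45. ]
small [682.9 -34.1  30. ]
```

View pics/crop1.png

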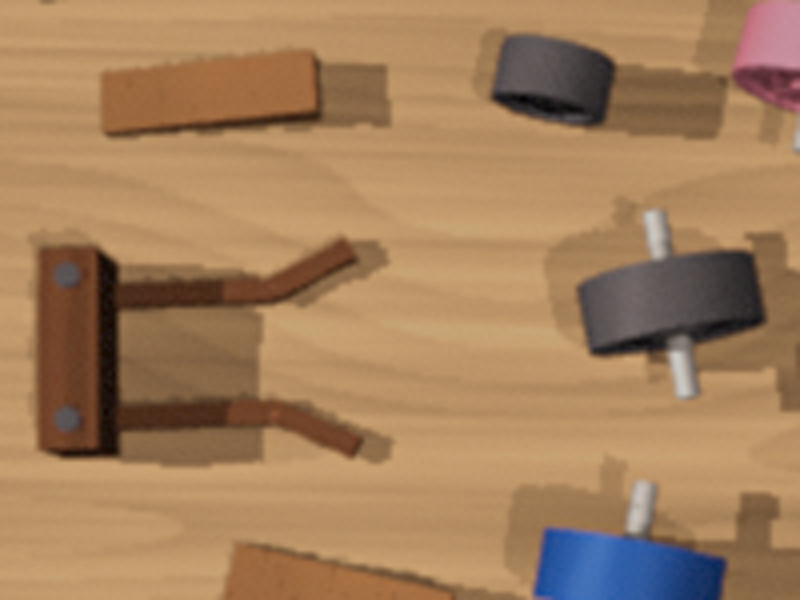

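```bash
python3 - <<'E'
from h import *
d=np.load("top.npz")
P=lambda x,y,z: ray(d,(170+x/4,190+y/4),z)
c=[P(*q,55) for q in [(38,248),(98,246),(100,452),(40,453)]]
for p in c: print(p.round(1))
# cheek inner/outer lines at z=12: bend points inner
for q in [(118,307),(270,302),(355,262),(118,408),(272,403),(360,437)]: print("cheek",P(*q,12).round(1))
A=P(653,211,45);B=P(686,398,45); w=(A+B)/2
f=(c[1]+c[2])/2; ya=(c[2]-c[1]); ya/=np.linalg.norm(ya)   # toward -x world
print("block len",np.linalg.norm(c[1]-c[2]))
ax=A-B; print("axle",np.linalg.norm(ax),"wheel",w)
for nm,v in [("front edge",c[1]-c[2]),("back edge",c[0]-c[3]),("axle",ax)]: print(nm, np.degrees(np.arctan2(-v[1],v[0]))) 
E
```

```text
[585.6 214.2  55. ]
[587.3 185.   55. ]
[487.  177.6  55. ]
[485.8 206.3  55. ]
cheek [563.4 182.3  12. ]
cheek [567.9 105.7  12. ]
cheek [589.6  63.6  12. ]
cheek [512.3 179.1  12. ]
cheek [516.8 102.1  12. ]
cheek [500.8  57.2  12. ]
block len 100.61761129272227
axle 94.36073911562441 wheel [567.49909066 -95.36793389  45.        ]
front edge -4.213823724319819
back edge -4.484656523429465
axle -11.02964280850852
```

Request:
{"method": "servo_tool", "body": {
  "rows": [
    [0.7, 0, 0, 0, 0, 0, 8.5],
    [0.7, 0, 0, 0, 0, 0, 8.5],
    [0.7, 0, 0, 0, 0, 0, 8.5],
    [0.7, 0, 0, 0, 0, 0, 8.5],
    [0.7, 0, 0, 0, 0, 0, 8.5],
    [0.7, 0, 0, 0, 0, 0, 8.5],
    [0.7, 0, 0, 0, 0, 0, 8.5],
    [0.7, 0, 0, 0, 0, 0, 5.9],
    [0.7, 4.45, -1.55, 0.2, 0, 0, 0],
    [0.7, 4.45, -1.55, 0.2, 0, 0, 0],
    [0.7, 4.45, -1.55, 0.2, 0, 0, 0],
    [0.7, 4.45, -1.55, 0.2, 0, 0, 0]
  ]
}}

```text
clock: 1.3
position: [242.4, 442.5, 233.8]
ee_rot: [0.772, -0.636, 0.0, 0.0]
contact_force: [1.4, 0.1, 0.3]
gripper_width: 59.5
```

Request:
{"method": "servo_tool", "body": {
  "rows": [
    [0.7, 4.45, -1.55, 0.4, 0, 0, 0],
    [0.7, 4.45, -1.55, 0.4, 0, 0, 0],
    [0.7, 4.45, -1.55, 0.4, 0, 0, 0],
    [0.7, 4.45, -1.55, 0.4, 0, 0, 0],
    [0.7, 4.45, -1.55, 0.4, 0, 0, 0],
    [0.7, 4.45, -1.55, 0.4, 0, 0, 0],
    [0.7, 4.45, -1.55, 0.4, 0, 0, 0],
    [0.7, 4.45, -1.55, 0.4, 0, 0, 0],
    [0.7, 4.45, -1.55, 0.4, 0, 0, 0],
    [0.7, 4.45, -1.55, 0.4, 0, 0, 0],
    [0.7, 4.45, -1.55, 0.4, 0, 0, 0],
    [0.7, 4.45, -1.55, 0.4, 0, 0, 0]
  ]
}}

```text
clock: 2.5
position: [526.7, -46.3, 185.9]
ee_rot: [0.771, -0.636, -0.0, 0.0]
contact_force: [0.5, 1.0, 0.5]
gripper_width: 59.6
```

Request:
{"method": "servo_tool", "body": {
  "rows": [
    [0.7, 4.4, -1.5, 0.4, 0, 0, 0],
    [0.7, 2.5, -1, 0.4, 0, 0, 0],
    [0.7, 0, 0, 0, 0, 0, 0],
    [0.7, 0, 0, 0, 0, 0, 0]
  ]
}}

```text
clock: 2.9
position: [563.4, -107.8, 177.4]
ee_rot: [0.771, -0.637, -0.001, 0.001]
contact_force: [-0.4, 1.3, 0.1]
gripper_width: 59.9
```

```bash
cat > look.py <<'E'
from bench import *
from h import *
import sys
n,tag=sys.argv[1:3]
d=get_image(n); np.savez(f"{tag}.npz",**d); cv2.imwrite(f"pics/{tag}.png",d["image"][:,:,::-1])
s=read_state(); q=s["ee_rot"]
from scipy.spatial.transform import Rotation as R
M=R.from_quat(q).as_matrix()
print(s["clock"],s["position"].round(1),"rolling heading deg",np.degrees(np.arctan2(-M[1,0],-M[0,0])).round(2),"F",s["contact_force"].round(1))
E
python3 look.py wrist w1
```

```text
2.95 [ 563.3 -107.1  177.8] rolling heading deg 100.96 F [-0.6 -0.2 -0.6]
```

View pics/w1.png

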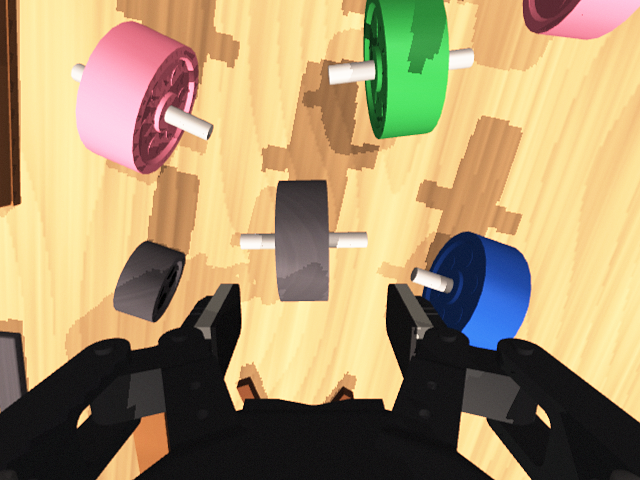

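The dark wheel is centred at (303,240) with axle ends at (240,241) and (368,239). The fingers straddle it, and the look-alikes are clear.

```bash
python3 - <<'E'
from h import *
d=np.load("w1.npz"); print(d["extrinsics"].round(2).tolist())
A=ray(d,(240,241.5),45);B=ray(d,(368,239.5),45); v=A-B
w=(A+B)/2
print(A,B,w,np.linalg.norm(v),"heading",np.degrees(np.arctan2(v[0],-v[1])))
h=np.radians(101); f=np.array([np.cos(h),np.sin(h)])
for W in (w[:2],np.array([567.5,-95.4])):
    t=np.array([563.3,-107.1])-W
    print("TCP rel wheel: fwd",t@f,"along tool y",t@np.array([-np.sin(h),np.cos(h)]))
E
```

```text
[[-0.98, 0.18, 0.05, 576.03], [-0.19, -0.95, -0.26, -175.38], [0.0, -0.27, 0.96, 308.89], [0.0, 0.0, 0.0, 1.0]]
[614.72133419 -88.04758777  45.        ] [ 520.82710108 -107.45942316   45.        ] [567.77421763 -97.75350547  45.        ] 95.87985380529847 heading 101.68085024058826
TCP rel wheel: fwd -8.321052130440066 along tool y 6.175408886694086
TCP rel wheel: fwd -10.68364026575616 along tool y 6.355299416385805
```

Request:
{"method": "servo_tool", "body": {
  "rows": [
    [0.7, 2.2, -0.6, 0, 0, 0, 0],
    [0.7, 0, 0, 3, 0, 0, 0],
    [0.7, 0, 0, 4, 0, 0, 0],
    [0.7, 0, 0, 3, 0, 0, 0],
    [0.7, 0, 0, 2, 0, 0, 0],
    [0.7, 0, 0, 1.6, 0, 0, 0],
    [0.7, 0, 0, 0, 0, 0, 0],
    [0.7, 0, 0, 0, 0, 0, 0]
  ]
}}

```text
clock: 3.75
position: [574.1, -126.8, 43.0]
ee_rot: [0.772, -0.636, 0.0, -0.0]
contact_force: [-0.4, -0.5, 0.2]
gripper_width: 59.7
```

```bash
python3 look.py wrist w2
```

```text
3.8 [ 574.7 -127.    43.6] rolling heading deg 101.07 F [ 0.2 -0.4 -0.1]
```

View pics/w2.png

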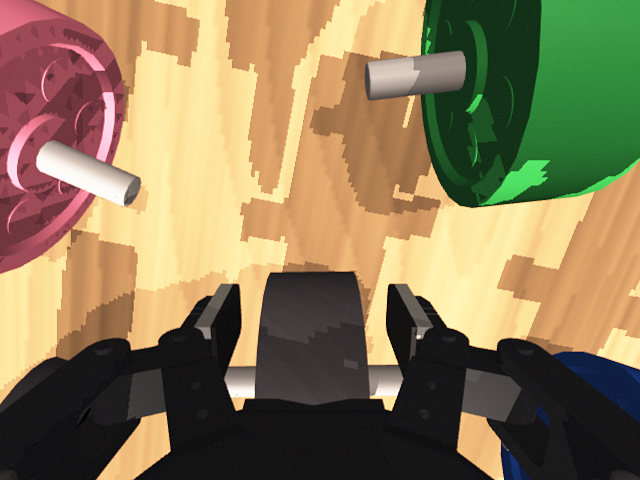

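Request:
{"method": "servo_tool", "body": {
  "rows": [
    [0.7, -0.3, 0, 0.1, 0, 0, 0],
    [0.7, -0.3, 0, 0.1, 0, 0, 0],
    [0.7, -0.3, 0, 0.1, 0, 0, 0],
    [0.7, -0.2, 0, 0, 0, 0, 0],
    [0.7, -0.2, 0, 0, 0, 0, 0],
    [0.7, -0.2, 0, 0, 0, 0, 0],
    [0.7, -0.2, 0, 0, 0, 0, 0],
    [0.7, -0.2, 0, 0, 0, 0, 0],
    [0.7, -0.3, 0, 0, 0, 0, 0],
    [0.7, -0.3, 0, 0, 0, 0, 0],
    [0.7, -0.3, 0, 0, 0, 0, 0],
    [0.7, -0.3, 0, 0, 0, 0, 0]
  ]
}}

```text
clock: 5.0
position: [568.0, -97.1, 39.3]
ee_rot: [0.772, -0.636, 0.0, -0.0]
contact_force: [-0.1, -0.7, -0.6]
gripper_width: 59.7
```

Request:
{"method": "servo_tool", "body": {
  "rows": [
    [0.7, -0.3, 0, 0, 0, 0, 0],
    [0.7, -0.3, 0, 0, 0, 0, 0],
    [0.7, -0.3, 0, 0, 0, 0, 0],
    [0.7, -0.3, 0, 0, 0, 0, 0],
    [0.7, -0.3, 0, 0, 0, 0, 0],
    [0.7, -0.3, 0, 0, 0, 0, 0],
    [0.7, -0.3, 0, 0, 0, 0, 0],
    [0.7, -0.3, 0, 0, 0, 0, 0],
    [0.7, -0.3, 0, 0, 0, 0, 0],
    [0.7, -0.3, 0, 0, 0, 0, 0]
  ]
}}

```text
clock: 6.0
position: [562.3, -67.7, 39.3]
ee_rot: [0.771, -0.636, -0.0, 0.0]
contact_force: [-0.4, -0.6, 0.4]
gripper_width: 59.7
```

```bash
python3 look.py top t2; python3 - <<'E'
import cv2
im=cv2.imread("pics/t2.png")[190:340,170:370]
cv2.imwrite("pics/t2c.png",cv2.resize(im,None,fx=4,fy=4,interpolation=cv2.INTER_CUBIC))
E
```

```text
6.05 [562.3 -67.4  39.3] rolling heading deg 100.99 F [0.5 0.1 0. ]
```

View pics/t2c.png

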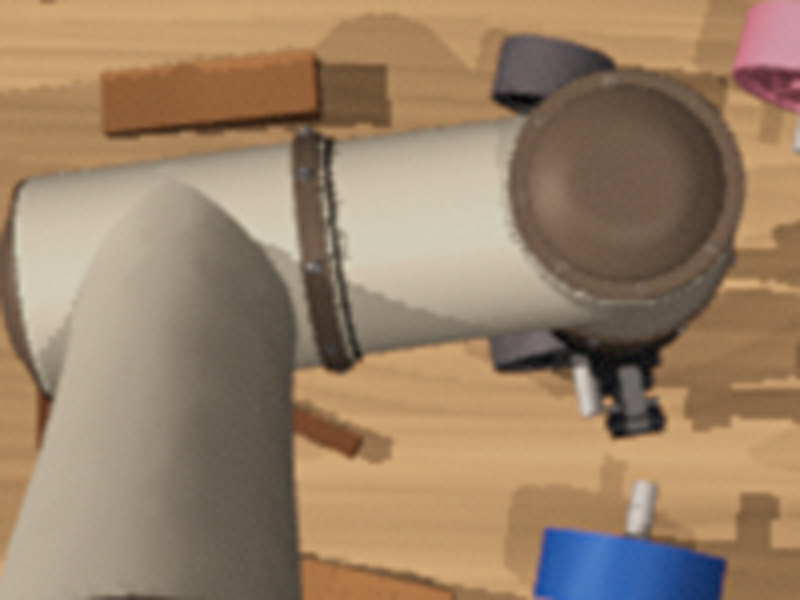

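The top view is mostly hidden by the arm. The wheel has rolled; its near axle end is at crop (592,415), with a finger just behind it at (635,410).

```bash
cat > ck.py <<'E'
from h import *
D=np.radians(93.8); f=np.array([np.cos(D),np.sin(D)]); l=np.array([-f[1],f[0]])
spot=np.array([540.1,136.4])
def rep(w,n=""): t=np.asarray(w)[:2]-spot; print(n,"chock x",(t@f).round(1),"y",(t@l).round(1))
E
python3 - <<'E'
from ck import *
d=np.load("t2.npz"); B=ray(d,(170+592/4,190+415/4),45); print(B)
h=np.radians(101); w=B[:2]+47*np.array([np.sin(h),-np.cos(h)]); rep(w,"wheel"); rep([562.3,-67.4],"tcp"); rep([567.5,-95.4],"start")
t=np.array([562.3,-67.4])-w; print("tcp fwd",t@[np.cos(h),np.sin(h)])
E
```

```text
[511.70908361 -58.61700514  45.        ]
wheel chock x -186.8 y -5.4
tcp chock x -204.8 y -8.6
start chock x -233.1 y -12.0
tcp fwd -18.27482843828702
```

```bash
python3 look.py wrist w3
```

```text
6.1 [562.3 -67.6  39.3] rolling heading deg 101.0 F [ 0.  -0.5  0.4]
```

View pics/w3.png

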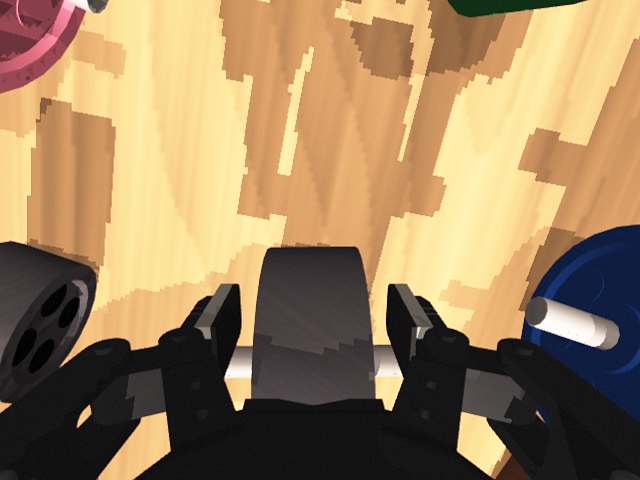

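Request:
{"method": "servo_tool", "body": {
  "rows": [
    [0.7, -0.3, 0, 0, 0, 0, 0.3],
    [0.7, -0.3, 0, 0, 0, 0, 0.3],
    [0.7, -0.3, 0, 0, 0, 0, 0.3],
    [0.7, -0.3, 0, 0, 0, 0, 0.3],
    [0.7, -0.3, 0, 0, 0, 0, 0.3],
    [0.7, -0.3, 0, 0, 0, 0, 0.3],
    [0.7, -0.3, 0, 0, 0, 0, 0.3],
    [0.7, -0.3, 0, 0, 0, 0, 0.3],
    [0.7, -0.3, 0, 0, 0, 0, 0.3],
    [0.7, -0.3, 0, 0, 0, 0, 0.3],
    [0.7, -0.3, 0, 0, 0, 0, 0.3],
    [0.7, -0.3, 0, 0, 0, 0, 0.3]
  ]
}}

```text
clock: 7.3
position: [556.5, -32.2, 39.3]
ee_rot: [0.751, -0.66, -0.0, 0.0]
contact_force: [-0.2, -0.4, -0.8]
gripper_width: 59.8
```

Request:
{"method": "servo_tool", "body": {
  "rows": [
    [0.7, -0.3, 0, 0, 0, 0, 0.3],
    [0.7, -0.3, 0, 0, 0, 0, 0.3],
    [0.7, -0.3, 0, 0, 0, 0, 0.3],
    [0.7, -0.3, 0, 0, 0, 0, 0.3],
    [0.7, -0.3, 0, 0, 0, 0, 0.3],
    [0.7, -0.3, 0, 0, 0, 0, 0.3],
    [0.7, -0.3, 0, 0, 0, 0, 0.3],
    [0.7, -0.3, 0, 0, 0, 0, 0.3],
    [0.7, -0.3, 0, 0, 0, 0, 0.3],
    [0.7, -0.3, 0, 0, 0, 0, 0.3],
    [0.7, -0.3, 0, 0, 0, 0, 0.3],
    [0.7, -0.3, 0, 0, 0, 0, 0.3]
  ]
}}

```text
clock: 8.5
position: [552.9, 3.7, 39.3]
ee_rot: [0.73, -0.684, 0.0, -0.0]
contact_force: [-0.8, 0.2, -0.7]
gripper_width: 59.8
```

```bash
python3 look.py wrist w4; python3 look.py scene s4;python3 - <<'E'
import cv2,numpy as np
a=cv2.imread("pics/w4.png")[200:480,100:500]
b=cv2.resize(cv2.imread("pics/s4.png")[170:310,220:420],None,fx=2,fy=2,interpolation=cv2.INTER_CUBIC)
cv2.imwrite("pics/c4.png",np.hstack([a,b]))
E
```

```text
8.55 [553.    4.   39.3] rolling heading deg 93.76 F [ 0.7 -0.7  0.7]
8.6 [553.    3.8  39.3] rolling heading deg 93.79 F [-0.3  0.2  0.9]
```

View pics/c4.png

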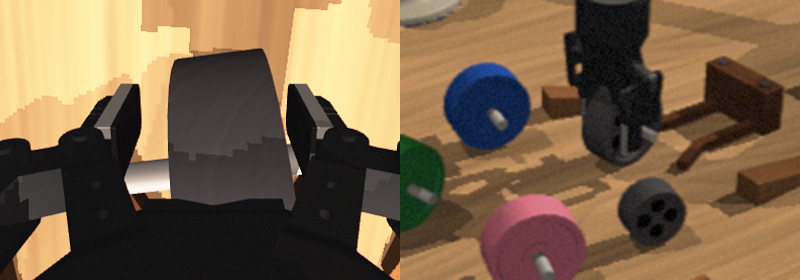

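The wheel kept heading about 101° while the tool turned to 93.8°: its axle is tilted about 7° in the wrist view, because a gentle push does not yaw it. I'll back off so the pads sit at the rear of the rim, squeeze briefly while standing still to square it to the tool, release and roll on.

Request:
{"method": "servo_tool", "body": {
  "rows": [
    [0.7, 0.8, 0.2, 0, 0, 0, 0],
    [0.7, 0.8, 0.2, 0, 0, 0, 0],
    [0.6, 0, 0, 0, 0, 0, 0],
    [0.5, 0, 0, 0, 0, 0, 0],
    [0.45, 0, 0, 0, 0, 0, 0],
    [0.4, 0, 0, 0, 0, 0, 0],
    [0.36, 0, 0, 0, 0, 0, 0],
    [0.36, 0, 0, 0, 0, 0, 0]
  ]
}}

```text
clock: 9.4
position: [550.2, -12.9, 39.6]
ee_rot: [0.73, -0.683, 0.0, -0.0]
contact_force: [-0.2, -1.1, 3.3]
gripper_width: 33.5
```

```bash
python3 look.py wrist w5; python3 look.py scene s5;python3 - <<'E'
import cv2,numpy as np
from ck import *
a=cv2.imread("pics/w5.png")[200:480,100:500]
b=cv2.resize(cv2.imread("pics/s5.png")[170:310,220:420],None,fx=2,fy=2,interpolation=cv2.INTER_CUBIC)
cv2.imwrite("pics/c5.png",np.hstack([a,b]))
d=np.load("w5.npz")
E
```

```text
9.45 [550.2 -12.9  39.6] rolling heading deg 93.79 F [-0.5 -1.8  3.7]
9.5 [550.2 -12.9  39.6] rolling heading deg 93.8 F [ 0.4 -1.4  3.2]
```

View pics/c5.png

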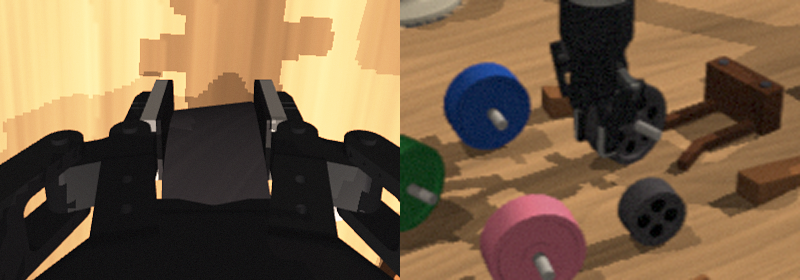

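```bash
cat > edge.py <<'E'
from ck import *
import sys
def edge(tag,c0,c1,r0=210,r1=400,z=60,show=False):
    d=np.load(tag+".npz"); im=d["image"].astype(int)
    s=im.sum(2); pts=[]
    for u in range(c0,c1):
        r=np.where(im[r0:r1,u,0]-im[r0:r1,u,2]<25)[0]   # grey, not wood
        r=[k for k in r if s[r0+k,u]<330]
        # first row that starts a run of 8
        for k in r:
            if all((k+j) in r for j in range(8)): pts.append((u,r0+k)); break
    pts=np.array(pts,float)
    m,b=np.polyfit(pts[:,0],pts[:,1],1)
    A=ray(d,(c0,m*c0+b),z);B=ray(d,(c1,m*c1+b),z); v=A-B
    print(tag,"slope",m.round(3),"heading",np.degrees(np.arctan2(v[0],-v[1])).round(1),"res",np.std(pts[:,1]-m*pts[:,0]-b).round(2),len(pts),pts[::15].tolist())
if __name__=="__main__":
    edge("w2",275,345,240); edge("w3",275,350); edge("w4",282,358); edge("w5",278,352)
E
python3 edge.py
```

```text
w2 slope -0.018 heading 102.1 res 0.3 70 [[275.0, 273.0], [290.0, 273.0], [305.0, 272.0], [320.0, 272.0], [335.0, 272.0]]
w3 slope -0.01 heading 101.5 res 0.28 75 [[275.0, 248.0], [290.0, 247.0], [305.0, 247.0], [320.0, 247.0], [335.0, 247.0]]
w4 slope -0.13 heading 101.4 res 0.33 76 [[282.0, 259.0], [297.0, 257.0], [312.0, 255.0], [327.0, 253.0], [342.0, 251.0], [357.0, 249.0]]
w5 slope -0.119 heading 101.1 res 0.3 74 [[278.0, 310.0], [293.0, 308.0], [308.0, 307.0], [323.0, 305.0], [338.0, 303.0]]
```

Request:
{"method": "servo_tool", "body": {
  "rows": [
    [0.3, 0, 0, 0, 0, 0, 0],
    [0.3, 0, 0, 0, 0, 0, 0],
    [0.3, 0, 0, 0, 0, 0, 0],
    [0.3, 0, 0, 0, 0, 0, 0]
  ]
}}

```text
clock: 9.9
position: [550.2, -12.9, 39.6]
ee_rot: [0.73, -0.683, 0.0, -0.0]
contact_force: [-0.5, -2.7, 4.8]
gripper_width: 33.6
```

```bash
python3 look.py wrist w6; python3 - <<'E'
from edge import *
edge("w6",282,348)
from bench import read_state
s=read_state(); print(s["gripper_width"],s["contact_force"],s["wrist_torque"])
E
```

```text
9.95 [550.1 -12.9  39.5] rolling heading deg 93.78 F [-0.5 -2.   5.3]
w6 slope -0.121 heading 101.2 res 0.29 66 [[282.0, 310.0], [297.0, 308.0], [312.0, 306.0], [327.0, 304.0], [342.0, 303.0]]
33.09634090978882 [-0.45543802 -2.04256525  5.2878154 ] [-0.69716955  0.186234   -0.00973479]
```

The grip holds, but the wheel is still skewed relative to the pads. I'll turn the tool 7.3° right while it holds, which pivots the wheel in place.

Request:
{"method": "servo_tool", "body": {
  "rows": [
    [0.3, 0, 0, 0, 0, 0, 1.5],
    [0.3, 0, 0, 0, 0, 0, 2],
    [0.3, 0, 0, 0, 0, 0, 2],
    [0.3, 0, 0, 0, 0, 0, 1.8],
    [0.3, 0, 0, 0, 0, 0, 0],
    [0.3, 0, 0, 0, 0, 0, 0]
  ]
}}

```text
clock: 10.55
position: [546.9, -13.0, 39.2]
ee_rot: [-0.685, 0.728, 0.002, -0.003]
contact_force: [-7.5, 0.0, 10.2]
gripper_width: 33.1
```

```bash
python3 look.py wrist w7; python3 - <<'E'
from edge import *
edge("w7",282,348)
from bench import read_state
s=read_state(); print(s["gripper_width"],s["contact_force"],s["wrist_torque"])
E
```

```text
10.6 [546.9 -13.   39.2] rolling heading deg 86.49 F [-6.5 -0.7 10.5]
w7 slope -0.121 heading 93.7 res 0.3 66 [[282.0, 311.0], [297.0, 309.0], [312.0, 307.0], [327.0, 305.0], [342.0, 303.0]]
33.30507316251842 [-6.46999854 -0.68277889 10.50262908] [0.40271009 2.01246291 0.32388131]
```

Request:
{"method": "servo_tool", "body": {
  "rows": [
    [0.5, 0, 0, 0, 0, 0, 0],
    [0.7, 0, 0, 0, 0, 0, 0],
    [0.7, 0, 0, 0, 0, 0, 0],
    [0.7, 0, 0, 0, 0, 0, -3.7],
    [0.7, 0, 0, 0, 0, 0, -3.6],
    [0.7, 0, 0, 0, 0, 0, 0]
  ]
}}

```text
clock: 11.2
position: [550.1, -12.7, 39.0]
ee_rot: [0.73, -0.684, -0.0, 0.0]
contact_force: [-0.7, 0.4, -0.6]
gripper_width: 59.8
```

```bash
python3 look.py wrist w8; python3 look.py scene s8; python3 - <<'E'
from edge import *
edge("w8",285,345)
a=cv2.imread("pics/w8.png")[200:480,100:500]
b=cv2.resize(cv2.imread("pics/s8.png")[170:310,220:420],None,fx=2,fy=2,interpolation=cv2.INTER_CUBIC)
cv2.imwrite("pics/c8.png",np.hstack([a,b]))
E
```

```text
11.25 [550.1 -12.7  39. ] rolling heading deg 93.7 F [0.4 0.2 0.5]
11.3 [550.1 -12.7  39.1] rolling heading deg 93.7 F [ 0.1 -1.  -0.5]
w8 slope -0.011 heading 94.4 res 0.32 60 [[285.0, 308.0], [300.0, 307.0], [315.0, 307.0], [330.0, 307.0]]
```

View pics/c8.png

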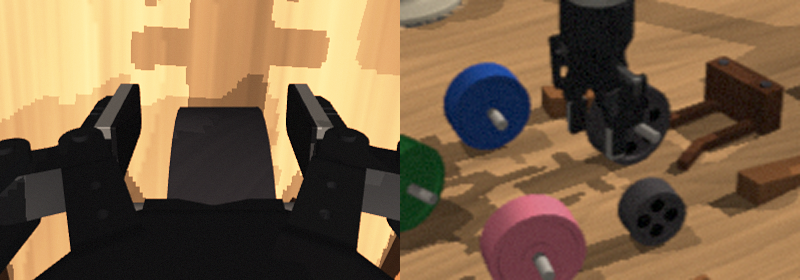

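Upright and nearly square now (heading about 94°), but I estimate it sits 3–4 mm off the middle line towards the robot. One more small pivot of 2.5° will roll it back to the middle.

Request:
{"method": "servo_tool", "body": {
  "rows": [
    [0.7, 0, 0.35, 0, 0, 0, 0],
    [0.55, 0, 0, 0, 0, 0, 0],
    [0.45, 0, 0, 0, 0, 0, 0],
    [0.38, 0, 0, 0, 0, 0, 0],
    [0.34, 0, 0, 0, 0, 0, 0],
    [0.3, 0, 0, 0, 0, 0, 0],
    [0.3, 0, 0, 0, 0, 0, 1.3],
    [0.3, 0, 0, 0, 0, 0, 1.3],
    [0.3, 0, 0, 0, 0, 0, 0],
    [0.5, 0, 0, 0, 0, 0, 0],
    [0.7, 0, 0, 0, 0, 0, 0],
    [0.7, 0, 0, 0, 0, 0, -2.6]
  ]
}}

```text
clock: 12.5
position: [546.7, -13.0, 39.1]
ee_rot: [0.73, -0.683, 0.0, -0.0]
contact_force: [0.5, 1.0, -0.2]
gripper_width: 59.8
```

```bash
python3 look.py wrist w9; python3 look.py top t9; python3 - <<'E'
from edge import *
edge("w9",285,340)
rep([*__import__("bench").read_state()["position"]],"tcp")
d=np.load("w9.npz"); im=d["image"].astype(int)
wood=(im[:,:,0]-im[:,:,2]>=25)
for r in (315,325,335,345): 
    row=wood[r]; c=312
    L=c
    while not row[L]: L-=1
    R=c
    while not row[R]: R+=1
    print(r,L,R,(L+R)/2)
# near axle end in top view
t=np.load("t9.npz")["image"].astype(int); s=t[230:330,230:345]
m=(s.min(2)>135)&(s.max(2)-s.min(2)<25)
n,lab,st,ce=cv2.connectedComponentsWithStats(m.astype(np.uint8))
for i in range(1,n):
    if 8<st[i,4]<400: print(st[i]+[230,230,0,0,0])
E
```

```text
12.55 [546.7 -13.   39.1] rolling heading deg 93.91 F [ 0.1 -0.5  0.2]
12.6 [546.6 -13.   39.1] rolling heading deg 93.75 F [ 0.6  0.2 -0.1]
w9 slope 0.055 heading 90.2 res 0.29 55 [[285.0, 307.0], [300.0, 308.0], [315.0, 308.0], [330.0, 309.0]]
tcp chock x -149.5 y 3.4
315 273 359 316.0
325 271 362 316.5
335 269 364 316.5
345 268 366 317.0
[268 285   5  15  60]
[327 311   6  12  52]
```

```bash
python3 - <<'E'
from ck import *
d=np.load("t9.npz"); im=d["image"][278:306,260:284].astype(int).sum(2)//3
print("\n".join(" ".join(f"{v:3d}" for v in r) for r in im))
for uv in [(270.5,300)]:
    B=ray(d,uv,45); 
    for hd in (90,91):
        h=np.radians(hd); rep(B[:2]+47*np.array([np.sin(h),-np.cos(h)]),f"wheel {hd}")
E
```

```text
152 150 148 148 147 144 143 145 142 141 137 138 132 132 128 128 123 121 119 117 109 101  95  91
147 145 145 142 142 140 137 136 134 130 129 126 124 122 119 118 118 118 114 112 109 106 101  94
139 139 137 136 133 131 129 124 124 122 120 118 115 115 113 112 110 107 105 106 105 103  95  84
133 132 128 126 124 125 122 117 117 113 112 113 109 108 108 105 105 101  98  94  91  89  85  76
122 122 120 117 116 113 113 111 109 106 103 102 101 100  96  93  93  87  75  72  68  70  74  77
115 117 114 112 109 107 107 105  97  96  98  94  89  86  72  65  62  56  39  41  51  57  65  66
109 107 106 105 103 100  92  94 110 131 133 119 100  77  53  41  39  36  18  21  30  32  40  47
100  96  95  91  84  78  63  92 154 191 192 172 139 103  56  34  32  36  32  26  29  22  20  34
110 111 104  92  77  75  74 107 166 200 196 179 147 109  64  45  43  46  44  47  44  43  35  34
146 149 146 133 125 125 124 138 174 197 194 174 143 108  79  83  85  85  84  87  85  84  84  83
155 156 151 138 135 134 133 146 179 197 192 172 138 113 110 125 130 129 128 129 127 128 129 130
147 146 141 128 128 129 130 148 183 198 191 
[... 947 characters left out ...]
 184 191 175 152 126 128 154 159 160 160 159 158 160 160 158 159
 78 112 114 116 114 112 113 122 145 155 144 133 132 143 159 159 161 161 161 161 160 160 161 160
 94 113 115 113 114 113 112 124 150 157 153 155 156 158 162 161 162 160 161 161 161 161 161 160
110 118 118 119 115 115 115 131 160 166 165 164 164 164 162 163 164 163 165 163 163 163 163 165
116 117 117 117 118 115 116 132 161 166 166 164 165 165 165 165 165 163 165 166 165 165 165 164
137 124 117 112 112 119 126 139 162 164 165 165 165 164 164 164 164 163 164 165 163 164 165 164
161 153 135 127 127 138 154 161 165 163 163 164 162 162 165 163 162 164 162 164 164 163 163 164
wheel 90 chock x -102.9 y 2.7
wheel 91 chock x -102.1 y 2.7
```

The wheel centre is at chock (−103, +2.7), further ahead than I thought, so the grip only caught the rim's edge. I'll advance 13 mm, set the tool heading to about 92.3° and squeeze with proper overlap to align it.

Request:
{"method": "servo_tool", "body": {
  "rows": [
    [0.7, -0.7, 0, 0, 0, 0, 1.5],
    [0.7, -0.6, 0, 0, 0, 0, 0],
    [0.55, 0, 0, 0, 0, 0, 0],
    [0.45, 0, 0, 0, 0, 0, 0],
    [0.38, 0, 0, 0, 0, 0, 0],
    [0.34, 0, 0, 0, 0, 0, 0],
    [0.3, 0, 0, 0, 0, 0, 0],
    [0.3, 0, 0, 0, 0, 0, 0],
    [0.5, 0, 0, 0, 0, 0, 0],
    [0.7, 0, 0, 0, 0, 0, 0]
  ]
}}

```text
clock: 13.6
position: [545.8, -0.2, 39.2]
ee_rot: [0.721, -0.693, 0.0, 0.0]
contact_force: [-0.0, 0.6, -0.6]
gripper_width: 56.2
```

```bash
cat > meas.py <<'E'
import sys
from edge import *
from bench import read_state
tag,hd=sys.argv[1],float(sys.argv[2])
rep(read_state()["position"],"tcp")
d=np.load(tag+".npz"); t=d["image"].astype(int); s=t[265:325,190:300]
m=(s.min(2)>135)&(s.max(2)-s.min(2)<25)
n,lab,st,ce=cv2.connectedComponentsWithStats(m.astype(np.uint8))
for i in range(1,n):
    if 15<st[i,4]<200:
        x,y,w,hh,a=st[i]+[190,265,0,0,0]
        ys,xs=np.where(lab==i); u=xs[ys>=ys.max()-2].mean()+190+.5
        B=ray(d,(u,y+hh+.5),45); h=np.radians(hd)
        print((x,y,w,hh)); rep(B[:2]+47*np.array([np.sin(h),-np.cos(h)]),"wheel")
E
python3 look.py wrist w10; python3 look.py top t10; python3 -c "
from edge import *
edge('w10',285,340)"; python3 meas.py t9 90; python3 meas.py t10 92
```

```text
13.65 [ 5.458e+02 -2.000e-01  3.920e+01] rolling heading deg 92.27 F [-1.2 -0.1 -0.6]
13.7 [ 5.458e+02 -2.000e-01  3.920e+01] rolling heading deg 92.27 F [ 0.  -0.6  0.3]
w10 slope 0.011 heading 91.5 res 0.28 55 [[285.0, 281.0], [300.0, 282.0], [315.0, 282.0], [330.0, 282.0]]
tcp chock x -136.6 y 3.4
(np.int64(268), np.int64(285), np.int64(5), np.int64(15))
wheel chock x -101.9 y 3.7
tcp chock x -136.6 y 3.4
(np.int64(268), np.int64(285), np.int64(4), np.int64(15))
wheel chock x -99.7 y 3.6
```

Request:
{"method": "servo_tool", "body": {
  "rows": [
    [0.7, -0.4, 0, 0, 0, 0, 0],
    [0.7, -0.4, 0, 0, 0, 0, 0],
    [0.7, -0.4, 0, 0, 0, 0, 0],
    [0.7, -0.3, 0, 0, 0, 0, 0],
    [0.7, -0.2, 0, 0, 0, 0, 0],
    [0.7, -0.2, 0, 0, 0, 0, 0],
    [0.7, -0.2, 0, 0, 0, 0, 0],
    [0.7, -0.3, 0, 0, 0, 0, 0],
    [0.7, -0.3, 0, 0, 0, 0, 0],
    [0.7, -0.3, 0, 0, 0, 0, 0],
    [0.7, -0.3, 0, 0, 0, 0, 0],
    [0.7, -0.3, 0, 0, 0, 0, 0]
  ]
}}

```text
clock: 14.9
position: [544.4, 36.2, 39.3]
ee_rot: [0.721, -0.693, 0.0, 0.0]
contact_force: [-0.2, -0.8, 0.8]
gripper_width: 59.9
```

Request:
{"method": "servo_tool", "body": {
  "rows": [
    [0.7, -0.3, 0, 0, 0, 0, 0],
    [0.7, -0.3, 0, 0, 0, 0, 0],
    [0.7, -0.3, 0, 0, 0, 0, 0],
    [0.7, -0.3, 0, 0, 0, 0, 0],
    [0.7, -0.3, 0, 0, 0, 0, 0],
    [0.7, -0.3, 0, 0, 0, 0, 0],
    [0.7, -0.3, 0, 0, 0, 0, 0],
    [0.7, -0.3, 0, 0, 0, 0, 0],
    [0.7, -0.3, 0, 0, 0, 0, 0]
  ]
}}

```text
clock: 15.8
position: [543.3, 63.1, 39.3]
ee_rot: [0.721, -0.693, 0.0, -0.0]
contact_force: [-0.5, 0.3, 0.2]
gripper_width: 59.9
```

```bash
python3 look.py wrist w11; python3 look.py top t11; python3 -c "
from edge import *
edge('w11',285,340)"; python3 meas.py t11 91.5
```

```text
15.85 [543.4  63.5  39.3] rolling heading deg 92.3 F [-0.1 -0.1  0.3]
15.9 [543.4  63.3  39.3] rolling heading deg 92.3 F [0.  0.  0.1]
w11 slope 0.024 heading 90.7 res 0.27 55 [[285.0, 244.0], [300.0, 244.0], [315.0, 245.0], [330.0, 245.0]]
tcp chock x -73.2 y 1.6
(np.int64(243), np.int64(291), np.int64(3), np.int64(9))
wheel chock x -51.1 y 1.5
```

Request:
{"method": "servo_tool", "body": {
  "rows": [
    [0.7, -0.3, 0, 0, 0, 0, -0.5],
    [0.7, -0.3, 0, 0, 0, 0, -0.5],
    [0.7, -0.3, 0, 0, 0, 0, -0.5],
    [0.7, -0.3, 0, 0, 0, 0, 0],
    [0.7, -0.3, 0, 0, 0, 0, 0],
    [0.7, -0.3, 0, 0, 0, 0, 0],
    [0.7, -0.3, 0, 0, 0, 0, 0],
    [0.7, -0.3, 0, 0, 0, 0, 0],
    [0.7, -0.3, 0, 0, 0, 0, 0],
    [0.7, -0.3, 0, 0, 0, 0, 0],
    [0.7, -0.3, 0, 0, 0, 0, 0],
    [0.7, -0.3, 0, 0, 0, 0, 0]
  ]
}}

```text
clock: 17.1
position: [541.1, 99.0, 39.3]
ee_rot: [0.73, -0.683, 0.0, 0.0]
contact_force: [0.0, -0.3, -0.8]
gripper_width: 59.9
```

Request:
{"method": "servo_tool", "body": {
  "rows": [
    [0.7, -0.3, 0, 0, 0, 0, 0],
    [0.7, -0.3, 0, 0, 0, 0, 0],
    [0.7, -0.3, 0, 0, 0, 0, 0],
    [0.7, -0.3, 0, 0, 0, 0, 0],
    [0.7, -0.2, 0, 0, 0, 0, 0],
    [0.7, -0.2, 0, 0, 0, 0, 0],
    [0.7, -0.2, 0, 0, 0, 0, 0],
    [0.7, 0, 0, 0, 0, 0, 0],
    [0.7, 0, 0, 0, 0, 0, 0]
  ]
}}

```text
clock: 18.0
position: [539.9, 116.8, 39.3]
ee_rot: [0.73, -0.683, -0.0, 0.0]
contact_force: [0.8, -0.2, 0.2]
gripper_width: 59.6
```

```bash
python3 look.py wrist w12; python3 -c "
from ck import *
from bench import read_state
rep(read_state()['position'],'tcp')
from edge import *
edge('w12',285,340)"
```

```text
18.05 [539.9 116.8  39.3] rolling heading deg 93.77 F [ 0.4  0.5 -0. ]
tcp chock x -19.6 y 1.5
w12 slope 0.033 heading 91.7 res 0.29 55 [[285.0, 246.0], [300.0, 247.0], [315.0, 248.0], [330.0, 248.0]]
```

Not yet in contact under load; pressing gently in small steps.

Request:
{"method": "servo_tool", "body": {
  "rows": [
    [0.7, -0.1, 0, 0, 0, 0, 0],
    [0.7, -0.1, 0, 0, 0, 0, 0],
    [0.7, -0.1, 0, 0, 0, 0, 0],
    [0.7, 0, 0, 0, 0, 0, 0]
  ]
}}

```text
clock: 18.45
position: [539.8, 119.2, 39.4]
ee_rot: [0.73, -0.683, 0.0, 0.0]
contact_force: [1.5, -4.2, 1.1]
gripper_width: 60.0
```

Request:
{"method": "servo_tool", "body": {
  "rows": [
    [0.7, -0.1, 0, 0, 0, 0, 0],
    [0.7, -0.1, 0, 0, 0, 0, 0],
    [0.7, 0, 0, 0, 0, 0, 0]
  ]
}}

```text
clock: 18.75
position: [539.7, 119.4, 39.4]
ee_rot: [0.73, -0.684, 0.001, 0.001]
contact_force: [5.0, -11.2, 0.6]
gripper_width: 59.7
```

```bash
python3 look.py wrist w13; python3 -c "
from ck import *
from bench import read_state
rep(read_state()['position'],'tcp')
from edge import *
edge('w13',285,340)"
```

```text
18.8 [539.7 119.4  39.4] rolling heading deg 93.75 F [  4.6 -10.9   1.2]
tcp chock x -16.9 y 1.5
w13 slope 0.024 heading 92.2 res 0.27 55 [[285.0, 242.0], [300.0, 242.0], [315.0, 243.0], [330.0, 243.0]]
```

It is touching the stop but about 2° off square. I'll squeeze once more at rest with the tool square and centred, then press lightly again.

Request:
{"method": "servo_tool", "body": {
  "rows": [
    [0.7, 0.3, 0, 0, 0, 0, 0],
    [0.7, 0.7, -0.15, 0, 0, 0, -0.3],
    [0.7, 0.8, 0, 0, 0, 0, 0],
    [0.55, 0, 0, 0, 0, 0, 0],
    [0.45, 0, 0, 0, 0, 0, 0],
    [0.38, 0, 0, 0, 0, 0, 0],
    [0.34, 0, 0, 0, 0, 0, 0],
    [0.3, 0, 0, 0, 0, 0, 0],
    [0.3, 0, 0, 0, 0, 0, -0.5],
    [0.3, 0, 0, 0, 0, 0, 0],
    [0.5, 0, 0, 0, 0, 0, 0],
    [0.7, 0, 0, 0, 0, 0, 0.5]
  ]
}}

```text
clock: 20.0
position: [541.2, 103.7, 38.7]
ee_rot: [0.732, -0.682, -0.001, 0.001]
contact_force: [0.3, 0.5, 0.1]
gripper_width: 56.0
```

Request:
{"method": "servo_tool", "body": {
  "rows": [
    [0.7, -0.6, 0, 0, 0, 0, 0],
    [0.7, -0.5, 0, 0, 0, 0, 0],
    [0.7, -0.3, 0, 0, 0, 0, 0],
    [0.7, -0.2, 0, 0, 0, 0, 0],
    [0.7, -0.15, 0, 0, 0, 0, 0],
    [0.7, -0.1, 0, 0, 0, 0, 0],
    [0.7, 0, 0, 0, 0, 0, 0]
  ]
}}

```text
clock: 20.7
position: [540.8, 119.5, 39.2]
ee_rot: [0.732, -0.682, 0.001, 0.002]
contact_force: [4.2, -12.0, 0.2]
gripper_width: 59.9
```

```bash
python3 look.py wrist w14; python3 -c "
from ck import *
from bench import read_state
rep(read_state()['position'],'tcp')
from edge import *
edge('w14',285,340)"
```

```text
20.75 [540.8 119.5  39.2] rolling heading deg 94.03 F [  3.6 -12.    0.3]
tcp chock x -16.9 y 0.4
w14 slope -0.0 heading 93.9 res 0.0 55 [[285.0, 243.0], [300.0, 243.0], [315.0, 243.0], [330.0, 243.0]]
```

Request:
{"method": "servo_tool", "body": {
  "rows": [
    [0.7, 0.1, 0, 0, 0, 0, 0],
    [0.7, 0.3, 0, 0, 0, 0, 0],
    [0.7, 0.8, 0, 0, 0, 0, 0],
    [0.7, 0.6, 0, 0, 0, 0, 0],
    [0.7, 0, 0, -1, 0, 0, 0],
    [0.7, 0, 0, -3, 0, 0, 0],
    [0.7, 0, 0, -4, 0, 0, 0],
    [0.7, 0, 0, -4.5, 0, 0, 0],
    [0.7, 2, 0, -4, 0, 0, 0],
    [0.7, 4, 0, -2, 0, 0, 0],
    [0.7, 4.5, 0, 0, 0, 0, 0],
    [0.7, 4.5, 0, 0, 0, 0, 0]
  ]
}}

```text
clock: 21.95
position: [553.2, -46.1, 226.6]
ee_rot: [0.732, -0.681, 0.001, -0.002]
contact_force: [0.7, -0.2, -0.1]
gripper_width: 59.8
```

Request:
{"method": "servo_tool", "body": {
  "rows": [
    [0.7, 4.5, 0, 0, 0, 0, 0],
    [0.7, 4.5, 0, 0, 0, 0, 0],
    [0.7, 4.5, 0, 0, 0, 0, 0],
    [0.7, 4.5, 0, 0, 0, 0, 0],
    [0.7, 4, 0, 0, 0, 0, 0],
    [0.7, 0, 0, 0, 0, 0, 0],
    [0.7, 0, 0, 0, 0, 0, 0]
  ]
}}

```text
clock: 22.65
position: [568.2, -265.3, 224.5]
ee_rot: [0.731, -0.682, -0.0, -0.0]
contact_force: [-0.3, 0.5, 0.2]
gripper_width: 60.0
```

```bash
python3 look.py top t15; python3 look.py scene s15; python3 - <<'E'
import cv2,numpy as np
f=lambda p,a,b,c,d,k:cv2.resize(cv2.imread(p)[a:b,c:d],None,fx=k,fy=k,interpolation=cv2.INTER_CUBIC)
cv2.imwrite("pics/c15.png",np.hstack([f("pics/t15.png",220,340,170,270,4),f("pics/s15.png",180,300,330,430,4)]))
E
```

```text
22.7 [ 568.4 -264.4  224.6] rolling heading deg 94.06 F [0.3 0.5 0.1]
22.75 [ 568.5 -263.8  224.7] rolling heading deg 94.12 F [0.6 1.2 0. ]
```

View pics/c15.png

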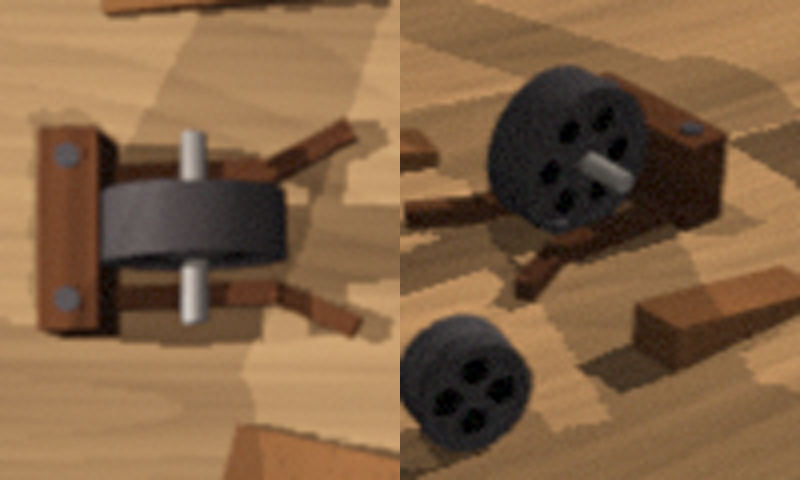

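The wheel stands upright in the chock with its rim at the stop. Its axle ends are at crop (194,130) and (194,323), and the small wheel is untouched. Last, a numeric check.

```bash
python3 - <<'E'
from ck import *
d=np.load("t15.npz"); A=ray(d,(218.5,252.5),45);B=ray(d,(218.4,300.8),45)
rep((A+B)/2,"wheel"); v=A-B; print("heading",np.degrees(np.arctan2(v[0],-v[1]))-0, np.linalg.norm(v))
a,b=np.load("top.npz")["image"].astype(int),d["image"].astype(int)
print("small wheel diff top",abs(a-b)[195:225,290:325].mean())
E
```

```text
wheel chock x 0.8 y -0.6
heading 93.12113205642925 95.24907493747178
small wheel diff top 17.573968253968253
```

```bash
python3 - <<'E'
import numpy as np
for n in ("scene","s15"):
    im=np.load(n+".npz")["image"].astype(int)[255:297,325:368]
    m=(im[:,:,0]-im[:,:,2]<12)&(im.sum(2)<240); y,x=np.where(m); print(n,m.sum(),x.mean().round(1),y.mean().round(1))
from bench import job_done
print(job_done())
E
```

```text
scene 791 20.4 20.6
s15 785 20.4 20.6
the job is handed in; nothing more can be done
None
```

The larger iron wheel is in the chock, upright with its rim at the stop block. I handed the job in at about 22.8 s with the arm well clear.

**How it went:** I rolled it there on its rim by pushing both axle ends. Gentle pushing did not steer it: when I turned the tool 7°, the wheel kept its heading of about 101°. I corrected this with four brief squeezes on the rim, pivoting it a few degrees while it was not being rolled. Three of these were along the way and one was at the stop to square it. In these the wheel centre also slid sideways by a few mm at most. All the forward travel was rolling.

**Last checks (top and scene views):**

| Check | Result |
|---|---|
| Position from the spot | +0.8 mm along, −0.6 mm sideways (calibration is good to about 2 mm) |
| Heading | about 93.1° from the axle, against 93.8° for the chock (93.4–94.5° depending on the edge used) |
| Highest contact force reported | about 12–13 N |
| Small wheel, scene view | did not move; same pixel position before and after |

**Disagreement:** a plain pixel difference of the small wheel's patch in the top view was not zero (mean 17.6). I put that down to the arm's shadow but did not check it further.

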